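# Hang the lipped parts bin back on the louvered stand

## Robot

A 6-joint arm with a two-finger parallel gripper is mounted at the origin on the work surface. World frame = base frame: x ahead of the robot, y to its left, z up, the work surface at z = 0. Lengths are in m, angles in degrees, forces in N, time in s.
With the tool pointing down it reaches from about 0.375 to 0.9 m from the base axis. Payload 3.1 kg.
Tool frame: the origin (TCP) lies at the very end of the fingers, on their centre line; the grasp point (between the pads) lies 19 mm behind it (grip_point_offset is the distance from the TCP to the grasp point, in m); y points along the fingers, x is the direction in which the jaws open and shut, and the axes are right-handed (so a half turn about y gives the same grasp; the last joint's range is limited). The gripper opens to 87 mm and grips with 3 to 60 N. Pads are 19 mm wide; open, the fingers measure 117 mm over their backs; the gripper's body (75 mm by 190 mm) begins 51 mm behind the grasp point.
Start: joints at [-87.176, 30.224, 82.088, -0, 67.689, -10.227], TCP at [0.141, -0.609, 0.184] pointing down, gripper open.
Joint ranges: [-176.69, 176.69], [-43.24, 126.21], [12.49, 139.97], [-82, 262], [0, 151.66], [-163.58, 163.58]. Speed limits (degrees/s): [159.86, 159.86, 180, 180, 180, 180].

## Interface

Orientations are given as a 3x3 rotation matrix whose columns are the frame's x, y, z axes.
In Python, from rig import * gives the robot as it stands.
- The arm moves only by the tool send_rows, never from a script. Its argument "moves" is text: rows parted by semicolons, each of 5 numbers parted by spaces: the finger opening in mm, from 0 to 87, then the shift along the tool's x, y, z in mm, then the turn about the tool's y in degrees. In form: fingers dx dy dz yaw; .... A call has 1 to 20 rows; each row shifts and turns the commanded pose from where the row before left it, along the tool's axes as they then stand; what a row does not reach is not made up. A row lasts 1/12 s, in which the tool goes at most 41.7 mm and 7.16 degrees, less where a joint would pass 70% of its speed; a pose out of reach is approached as far as the arm can. A call is refused whole if a number of a shift passes 41.7 or a number of a turn 7.16, either way. A call with a gripper value outside its range is refused whole. The fingers move at their own pace and stop on an object; the grip force is fixed at half the most. Time passes only in rows, so rows that do not move let the fingers close. It gives the time, the measured TCP pose, the force and the opening at its end, in the units of the state.
- read_state(): the state, without advancing time (a new reading comes with each control period).
- capture(name): name is "scene" or "top"; returns a dict with "image" (420x560x3 uint8, blue, green, red), "z_map" (420x560 float32, m along the optical axis (not along the pixel's ray), 0 where there is no reading), "mtx" (3x3 intrinsics, pixels), "origin" and "rotation" of the camera in the world. Camera axes: x right, y up, looking along -z (the intrinsics and any distortion apply to the point x, -y, -z); pixel columns grow to the right and rows downward; lengths in m; the calibration is good to about 2 mm. A picture is of the moment at which its call begins.
- hand_in(): hands the job in, once; it reports no verdict.
Trained networks look in a picture, given as the dict that the camera call returned (one of the last four; its "shot" number tells which), for a name from the list of things; names that differ only in an ending like _2 or _b are one class to them, and where a whole thing is asked for, a point or a joint stands for the part that bears it (a point fixed in the world has none). Each returns a list of dicts, best first, with "p" (0 to 1); they miss things now and then, are a little off and sometimes report something else, mostly with a low value. They report only what shows in the picture. A call takes as long as a camera call. They do not tell look-alikes from the thing itself.
- search_frame(picture, name): "bbox" ([left, top, right, bottom] in pixels, round what is visible of it).
- masks_of(picture, name): "region" (420x560 bool, what is visible of it) and "bbox" ([left, top, right, bottom] in pixels, round what is visible of it).
- mark_of(picture, name): "pixel" ([row, column] in pixels: a listed point, or the origin of a listed thing).
The state is a dict: "time_s": time; "joint_positions": joint angles; "qvel": joint speeds; "tau": joint torques, N m; "position": TCP position; "tcp_rot": TCP orientation; "force": force on the tool from outside, world axes, zero at the start; "moment": the same for the moment, N m; "opening": opening from 0.0 (shut) to 1.0 (fully open).
Only numpy, scipy, OpenCV 4.12 (cv2) and the standard library are available. Lean on these libraries where they do the work, as an engineer would, in place of code of your own. Each camera call takes 0.05 s, during which the arm holds its last target. There are 200 camera calls.

## Task

Pick up the loose parts bin that has a hooked lip along its back, lift it over the top rail of the louvered stand and lower it into the free place beside the bin already hanging there, so that its lip catches behind the rail and it hangs there by itself. Lower it rather than letting it fall, keep it upright so that no parts spill, and leave the other loose bin, the one without a lip, where it is.

Things in the scene. Friction and masses are not known exactly. Their poses are not given: they have to be found in the camera images.
- hook_bin: Loose grey plastic bin with a lip at its back; 110 (x) x 90 (y) x 80 mm high to the rim, about 0.3 kg. Origin: centre of the underside; +x to its back (lip), z up. Midway across stands a raised grip to hold it by: 12 mm thick (along y), 60 mm long (along x, centred at x = +4 mm), from the rim up to 118 mm above the underside. It and the plain bin may have swapped places.
- lip (a point): Middle of the lower end of the lip's turned-down edge, at x +79, z +52 mm from the bin's origin; axes as the bin's. The lip is 84 mm wide; its flat top has its underside at z = 76 mm; the edge is 4 mm thick. The rail goes into the slot, 22 mm wide and open below, between the bin's back wall (outer face x = 55 mm) and this edge (inner face x = 77 mm).
- plain_bin: The other loose bin: same grey plastic, size and grip, origin and axes likewise, but with no lip at its back. It must stay where it is.
- bay (a point): Middle of the free rail, on its top edge: the straight top of the stand's fixed 4 mm white steel sheet, 150 mm above the bench. x points through the sheet to its back, y along the rail, z up. Bins hang on the -x side, their +x along this x, origin 66 mm in front and 76 mm below, then sag nose-down some 13 degrees. Free rail: 80 mm to -y (rail end), 89 mm to +y (the bin already hanging, fixed).
Mind the look-alikes: they are no part of the job. Leave any red look-alike of the hook_bin alone.

How it is judged (in metres and radians):
At the end, for the whole second after the job is handed in: The lipped bin hangs at rest on the rail, off the bench: the lower end of its lip is 2 to 35 mm behind the rail's middle plane, 10 to 45 mm below its top edge and within 47 mm along the rail of the free stretch's middle; the bin leans under 22 degrees (its own sag is about 13) (x of lip in the frame of bay between 0.002 and 0.035 m and z of lip in the frame of bay between -0.045 and -0.01 m and y of lip in the frame of bay between -0.047 and 0.047 m and height (world z) of hook_bin above 0.04 m and angle between hook_bin's own z axis and vertical below 0.38 rad and linear speed of hook_bin below 0.02 m/s); the robot touches nothing.
It fails at once if the bin without a lip was shifted by more than 30 mm (distance of plain_bin from where it was at the start of the episode above 0.03 m).
It fails at once if the lipped bin was tipped by more than 45 degrees, spilling its parts (angle between hook_bin's own z axis and vertical above 0.785 rad).
It fails at once if the lipped bin was let fall (faster than 0.7 m/s, about 25 mm of drop, with no finger on it) (linear speed of hook_bin above 0.7 m/s and contact force between hook_bin and the fingers below 0.1 N).
It also fails if it takes over 38 s, if anything falls off the work surface, if the arm or the gripper's body presses on something with over 40 N, if the wrist force passes 120 N, or if a joint passes its speed limit or range.

## Working session

There is one attempt and no reset: what is moved stays moved. The work goes in short steps, Python scripts to look and compute and a tool call to move; the robot and the scene stay as the last step left them, time stands still between calls to the robot, and variables do not carry over. Pictures are saved under pics/ and viewed, about 8 in all and at most 12, crops included, and the job is handed in when it is done.

Besides the shell and the picture viewer there is one more tool, called after "Request:" by a JSON object that holds its "api" and its "payload", one argument or row to a line. send_rows: Moves the arm, as the interface text tells. Its arguments: {"type":"object","properties":{"moves":{"type":"string"}},"required":["moves"]}

```bash
mkdir -p pics; ls; cat > h.py <<'E'
from rig import *
import numpy as np, cv2
def world(c,px,z=None):
    """px list of (row,col) -> world points by z_map"""
    out=[]
    for r,q in px:
        d=c["z_map"][int(round(r)),int(round(q))] if z is None else z
        K=c["mtx"]; p=np.array([(q-K[0,2])/K[0,0]*d,-(r-K[1,2])/K[1,1]*d,-d])
        out.append(np.array(c["rotation"])@p+c["origin"])
    return np.array(out)
def cloud(c):
    r,q=np.mgrid[0:420,0:560]; d=c["z_map"]; K=c["mtx"]
    p=np.stack([(q-K[0,2])/K[0,0]*d,-(r-K[1,2])/K[1,1]*d,-d],-1)
    w=p@np.array(c["rotation"]).T+c["origin"]; w[d<=0]=np.nan
    return w
E
python3 - <<'E'
from h import *
np.set_printoptions(precision=3,suppress=True)
s=read_state();print(s)
for n in("scene","top"):
    c=capture(n); cv2.imwrite(f"pics/{n}0.png",c["image"]); print(n,c["origin"],c["rotation"])
    print(c["mtx"])
    for t in("hook_bin","lip","plain_bin","bay"):
        for f in(masks_of,mark_of):
            try:
                for x in f(c,t): print(t,f.__name__,round(x["p"],2),x.get("bbox"),x.get("pixel"))
            except Exception as e: print(t,f.__name__,e)
E
```

```text
pics
{'time_s': 0.0, 'joint_positions': array([-87.175,  30.28 ,  82.156,  -0.001,  67.687, -10.227]), 'qvel': array([ 0.004, -0.041, -0.068,  0.029,  0.057, -0.043]), 'tau': array([  0.   , -44.004, -17.659,   0.063,   0.058,  -0.   ]), 'position': array([ 0.141, -0.608,  0.183]), 'tcp_rot': array([[ 0.226, -0.   ,  0.974],
       [-0.974,  0.002,  0.226],
       [-0.002, -1.   ,  0.   ]]), 'force': array([-0.413,  0.14 ,  0.725]), 'moment': array([ 0.023,  0.043, -0.016]), 'opening': 0.9999383826119936}
scene [1.162 0.39  0.966] [[-0.505 -0.649  0.569]
 [ 0.863 -0.365  0.349]
 [-0.019  0.667  0.745]]
[[472.579   0.    286.012]
 [  0.    472.579 207.441]
 [  0.      0.      1.   ]]
hook_bin call 0.86 [269.6, 147.8, 325.3, 201.9] None
hook_bin call 0.85 [105.3, 192.7, 163.5, 256.7] None
hook_bin call 0.79 [221.8, 118.0, 276.3, 173.7] None
hook_bin call 0.67 [297.7, 289.1, 366.6, 349.8] None
hook_bin call 0.58 [186.9, 156.7, 237.9, 210.5] None
hook_bin call 0.93 None [189.8, 210.9]
hook_bin call 0.9 None [328.7, 337.0]
hook_bin call 0.84 None [181.5, 301.4]
hook_bin call 0.72 None [23
[... 1245 characters left out ...]
all 0.6 None [146.7, 186.2]
lip call 0.91 [344.6, 191.9, 413.5, 253.5] None
lip call 0.85 [349.3, 273.2, 418.4, 325.1] None
lip call 0.62 [154.5, 109.3, 222.4, 168.4] None
lip call 0.58 [276.7, 254.6, 327.3, 316.8] None
lip call 0.56 [385.0, 106.9, 456.7, 164.5] None
lip call 0.9 None [124.6, 214.4]
lip call 0.85 None [260.5, 308.3]
lip call 0.77 None [306.4, 409.7]
lip call 0.71 None [145.7, 447.8]
lip call 0.65 None [209.9, 354.5]
plain_bin call 0.64 [263.8, 185.2, 312.4, 228.8] None
plain_bin call 0.92 None [207.0, 282.8]
plain_bin call 0.62 None [209.3, 353.3]
bay call 0.91 [111.2, 175.6, 201.6, 291.2] None
bay call 0.47 [345.1, 191.0, 417.9, 252.2] None
bay call 0.84 None [209.2, 140.8]
```

View pics/scene0.png

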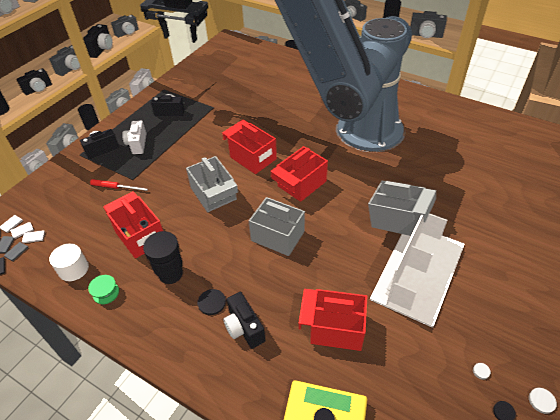

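View pics/top0.png

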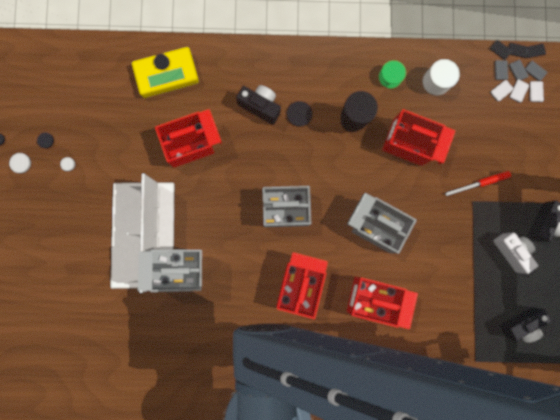

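Scene image: grey loose bins are at (211,183) and (277,226), with a hanging grey bin at (402,207) on the white stand. The four red ones are look-alikes. In the top image, the loose grey bins are at (381,223) and (287,206). I'll enlarge both grey bins to find the lip.

```bash
cat > a.py <<'E'
from h import *
np.set_printoptions(precision=3,suppress=True)
s=capture("scene");t=capture("top")
a=cv2.resize(s["image"][140:265,175:315],None,fx=2.85,fy=2.85,interpolation=3)
b=cv2.resize(t["image"][170:260,255:425],None,fx=400/170,fy=400/170,interpolation=3)
H=max(len(a),len(b)); im=np.zeros((H,800,3),np.uint8); im[:len(a),:a.shape[1]]=a; im[:len(b),400:400+b.shape[1]]=b
cv2.imwrite("pics/crop.png",im)
wt=cloud(t); ws=cloud(s)
np.savez("c.npz",wt=wt,ws=ws)
for n,w in(("top",wt),("scene",ws)):
    print(n,[ (round(float(np.nanmedian(w[...,2])),3))])
# stand: print heights in top rows/cols
for r in (185,200,215,230): print(r,[(q,*np.round(wt[r,q],3)) for q in range(138,162,3)])
# loose bins rim points height
for nm,(r0,r1,q0,q1) in dict(A=(190,256,345,420),B=(180,232,258,317)).items():
    p=wt[r0:r1,q0:q1].reshape(-1,3)
    for lo,hi in((.07,.09),(.105,.13)):
        m=(p[:,2]>lo)&(p[:,2]<hi); print(nm,lo,m.sum(),p[m].mean(0),cv2.minAreaRect((p[m,:2]*1000).astype(np.float32)))
E
python3 a.py
```

```text
top [-0.0]
scene [-0.001]
185 [(138, np.float64(0.558), np.float64(0.318), np.float64(0.083)), (141, np.float64(0.558), np.float64(0.311), np.float64(0.081)), (144, np.float64(0.549), np.float64(0.288), np.float64(0.145)), (147, np.float64(0.554), np.float64(0.288), np.float64(0.116)), (150, np.float64(0.558), np.float64(0.289), np.float64(0.087)), (153, np.float64(0.562), np.float64(0.288), np.float64(0.059)), (156, np.float64(0.567), np.float64(0.289), np.float64(0.025)), (159, np.float64(0.569), np.float64(0.286), np.float64(0.007))]
200 [(138, np.float64(0.531), np.float64(0.338), np.float64(0.004)), (141, np.float64(0.531), np.float64(0.33), np.float64(0.005)), (144, np.float64(0.516), np.float64(0.287), np.float64(0.142)), (147, np.float64(0.52), np.float64(0.288), np.float64(0.112)), (150, np.float64(0.522), np.float64(0.287), np.float64(0.087)), (153, np.float64(0.526), np.float64(0.288), np.float64(0.055)), (156, np.float64(0.527), np.float64(0.282), np.float64(0.048)), (159, np.float64(0.529), np.float64(0.279), np.float64(0.029))]
215 [(138, np.float64(0.493), np.float64(0
[... 830 characters left out ...]
(0.286), np.float64(0.05)), (156, np.float64(0.454), np.float64(0.278), np.float64(0.052)), (159, np.float64(0.455), np.float64(0.277), np.float64(0.027))]
A 0.07 772 [ 0.493 -0.24   0.078] ((483.4912109375, -258.72845458984375), (137.10455322265625, 91.16133880615234), 62.00423812866211)
A 0.105 162 [ 0.479 -0.265  0.115] ((479.5325622558594, -266.43048095703125), (59.5643310546875, 13.413281440734863), 62.6212043762207)
B 0.07 307 [ 0.521 -0.035  0.078] ((518.3694458007812, -32.889930725097656), (90.69866180419922, 110.0594711303711), 2.9461681842803955)
B 0.105 144 [ 0.518 -0.03   0.117] ((518.1406860351562, -29.36358070373535), (12.204587936401367, 57.63850402832031), 2.1287028789520264)
```

View pics/crop.png

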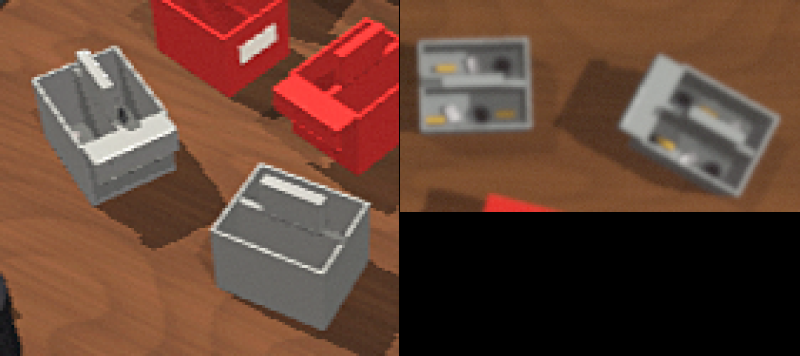

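The loose grey bin at scene (211,183) / top (381,223) has a flat lip on its stand-side end, so it is the hook_bin. The grey one at scene (277,226) / top (287,206) has no lip, so it is the plain_bin. The red ones are ignored. The measured sizes (137x91 rim plus lip, 60x13 grip at z=0.115) match the description. Next I'll measure the bay.

```bash
python3 - <<'E'
from h import *
np.set_printoptions(precision=3,suppress=True)
d=np.load("c.npz"); ws,wt=d["ws"],d["wt"]
for n,w in(("top",wt),("scene",ws)):
    p=w.reshape(-1,3); m=(p[:,2]>.07)&(p[:,2]<.152)&(p[:,0]>.42)&(p[:,0]<.62)&(p[:,1]>.27)&(p[:,1]<.31)
    q=p[m]; f=np.polyfit(q[:,0],q[:,1],1); r=q[:,1]-np.polyval(f,q[:,0])
    print(n,m.sum(),"slope deg",np.degrees(np.arctan(f[0])),"y at .5",np.polyval(f,.5),r.std(),"x range",q[:,0].min(),q[:,0].max(),"zmax",q[:,2].max(),"z-dep",np.polyfit(q[:,2],r,1))
    # hanging bin and rail top
    e=p[(p[:,2]>.135)&(p[:,1]>.12)&(p[:,1]<.34)&(p[:,0]>.2)&(p[:,0]<.7)&(p[:,2]<.16)]; print(" high pts x",np.percentile(e[:,0],[1,50,99]),e[:,1].min(),e[:,1].max())
    b=p[(p[:,2]>.1)&(p[:,2]<.2)&(p[:,1]>.12)&(p[:,1]<.25)&(p[:,0]>.2)&(p[:,0]<.7)]; print(" hang bin",b.min(0),b.max(0))
    g=p[(p[:,2]>.105)&(p[:,2]<.13)&(p[:,1]<-.2)&(p[:,1]>-.32)&(p[:,0]>.42)&(p[:,0]<.54)]; print(" hook grip",len(g),cv2.minAreaRect((g[:,:2]*1000).astype(np.float32)),g.mean(0))
print(world(capture("scene"),[(241.1,410.3)]),world(capture("top"),[(209.2,140.8)]))
s=read_state();print(s["position"],s["time_s"],np.degrees(np.arctan2(*s["tcp_rot"][[1,0],0])))
E
```

```text
top 689 slope deg 1.306799385438457 y at .5 0.28755728623216603 0.0015353055043540076 x range 0.4205107418552339 0.5745795821542226 zmax 0.15198409134564606 z-dep [ 0.011 -0.001]
 high pts x [0.319 0.379 0.569] 0.20466937891138337 0.2926683695409081
 hang bin [0.319 0.158 0.1  ] [0.694 0.25  0.183]
 hook grip 162 ((479.5325622558594, -266.43048095703125), (59.5643310546875, 13.413281440734863), 62.6212043762207) [ 0.479 -0.265  0.115]
scene 403 slope deg 0.8168012915554359 y at .5 0.29303165640966516 0.004449235566198392 x range 0.42058896694710746 0.5774297557369861 zmax 0.15148525069770735 z-dep [-0.09  0.01]
 high pts x [0.319 0.371 0.573] 0.18171084783962685 0.2964149068834121
 hang bin [0.317 0.158 0.1  ] [0.698 0.25  0.181]
 hook grip 103 ((481.7047119140625, -264.96728515625), (63.29646682739258, 12.461468696594238), 62.3902473449707) [ 0.484 -0.262  0.114]
[[0.49  0.291 0.148]] [[0.507 0.328 0.009]]
[ 0.141 -0.609  0.184] 1.1 -76.94859878487392
```

Request:
{"api": "send_rows", "payload": {
  "moves": "45 -18.4 0 29.1 0;45 -18.4 0 29.1 0;45 -18.4 0 29.1 0;45 -18.4 0 29.1 0;45 -18.4 0 29.1 0;45 -18.4 0 29.1 0;45 -18.4 0 29.1 0;45 -18.4 0 29.1 0;45 -18.4 0 29.1 0;45 -18.4 0 29.1 0;45 -18.4 0 29.1 0;45 -18.4 0 29.1 0;45 -18.4 0 29.1 0;45 -18.4 0 29.1 0"
}}

```text
time_s: 2.27
position: [0.481, -0.2646, 0.1839]
tcp_rot: [[0.226, 0.0, 0.974], [-0.974, -0.0, 0.226], [0.0, -1.0, 0.0]]
force: [0.2, -0.6, -0.1]
opening: 0.511
```

Request:
{"api": "send_rows", "payload": {
  "moves": "45 0 0 0 -7;45 0 0 0 -7;45 0 0 0 -7;45 0 0 0 -7;45 0 0 0 -7;45 0 0 0 -7;45 0 0 0 -7;45 0 0 0 -0.4;45 0 0 0 0;45 0 0 0 0;45 0 0 0 0"
}}

```text
time_s: 3.18
position: [0.4799, -0.2659, 0.1837]
tcp_rot: [[0.886, 0.0, 0.464], [-0.464, -0.0, 0.886], [0.0, -1.0, 0.0]]
force: [0.2, -0.6, -0.2]
opening: 0.515
```

```bash
cat > st.py <<'E'
from h import *
np.set_printoptions(precision=4,suppress=True)
s=read_state();R=s["tcp_rot"];print(s["time_s"],s["position"],"ang",np.degrees(np.arctan2(R[1,0],R[0,0])),"open mm",87*s["opening"],"F",s["force"],"j",s["joint_positions"])
E
python3 st.py
```

```text
3.1833 [ 0.4799 -0.2659  0.1837] ang -27.651033606972632 open mm 44.83335999160529 F [ 0.1975 -0.6153 -0.1652] j [-40.6629  24.3387  93.1276   0.0016  62.5295 -13.0126]
```

Request:
{"api": "send_rows", "payload": {
  "moves": "45 0 16 0 0;45 0 16 0 0;45 0 16 0 0;45 0 16 0 0;45 0 16 0 0;45 0 16 0 0;45 0 0 0 0;45 0 0 0 0"
}}

```text
time_s: 3.85
position: [0.4794, -0.2655, 0.0871]
tcp_rot: [[0.886, -0.002, 0.463], [-0.463, 0.001, 0.886], [-0.002, -1.0, 0.0]]
force: [0.2, 0.2, -0.5]
opening: 0.516
```

Request:
{"api": "send_rows", "payload": {
  "moves": "0 0 0 0 0;0 0 0 0 0;0 0 0 0 0;0 0 0 0 0;0 0 0 0 0;0 0 0 0 0;0 0 0 0 0;0 0 0 0 0"
}}

```text
time_s: 4.52
position: [0.4799, -0.2659, 0.0877]
tcp_rot: [[0.887, 0.0, 0.463], [-0.463, -0.0, 0.887], [0.0, -1.0, -0.0]]
force: [-0.3, 0.6, 0.9]
opening: 0.03
```

```bash
python3 st.py
```

```text
4.5167 [ 0.4799 -0.2659  0.0877] ang -27.55078191116717 open mm 2.5746531468791707 F [-0.348   0.5725  0.9136] j [-40.6623  32.0766  98.2191  -0.0013  49.7009 -13.1107]
```

The opening is 2.6 mm where a 12 mm grip was expected, so I'll look.

```bash
python3 - <<'E'
from h import *
s=capture("scene");t=capture("top")
a=cv2.resize(s["image"][100:225,165:305],None,fx=2.85,fy=2.85,interpolation=3)
b=cv2.resize(t["image"][160:280,300:440],None,fx=2.85,fy=2.85,interpolation=3)
cv2.imwrite("pics/g1.png",np.hstack([a[:342],b[:342]]))
E
python3 st.py
```

```text
4.6167 [ 0.4798 -0.2658  0.0876] ang -27.548615244976546 open mm 0.7960153881731512 F [ 0.0577 -0.1221 -0.2121] j [-40.6618  32.0864  98.2195   0.0016  49.6994 -13.1142]
```

View pics/g1.png

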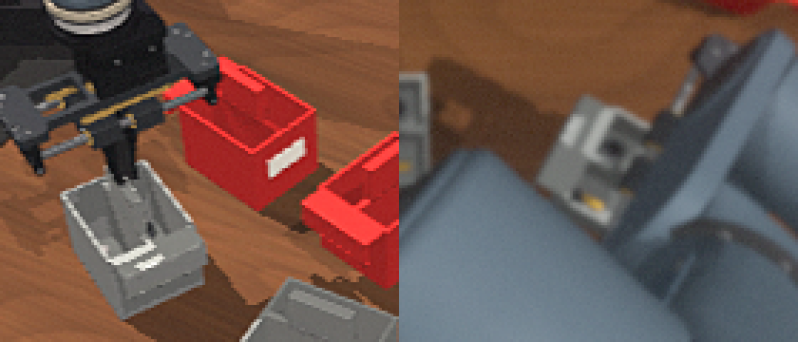

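```bash
python3 - <<'E'
from h import *
s=capture("scene")
a=cv2.resize(s["image"][135:215,180:245],None,fx=7.3,fy=7.3,interpolation=3)
cv2.imwrite("pics/g2.png",a)
w=cloud(s)
# bin frame coords around (0.478,-0.2695), yaw 62.4
th=np.radians(62.4);o=np.array([.480,-.266])-.004*np.array([np.cos(th),np.sin(th)])
x=(w[...,0]-o[0])*np.cos(th)+(w[...,1]-o[1])*np.sin(th); y=-(w[...,0]-o[0])*np.sin(th)+(w[...,1]-o[1])*np.cos(th)
for r in range(140,200,4): print(r,[(int(1e3*x[r,q]),int(1e3*y[r,q]),int(1e3*w[r,q,2])) for q in range(196,226,3)])
E
```

```text
140 [(30, -27, 228), (29, -20, 224), (27, -12, 219), (31, -6, 219), (18, 6, 204), (39, 6, 219), (43, 12, 218), (42, 20, 214), (42, 28, 211), (-194, 129, -2)]
144 [(31, -30, 217), (36, -24, 218), (43, -19, 221), (39, -10, 214), (42, -4, 213), (39, 4, 206), (43, 10, 206), (42, 18, 202), (-178, 110, 1), (-176, 119, -1)]
148 [(38, -34, 212), (45, -29, 214), (42, -21, 208), (46, -14, 208), (43, -6, 202), (17, 10, 175), (-174, 87, 0), (-168, 95, 0), (-163, 102, 0), (-157, 110, 1)]Traceback (most recent call last):
  File "<stdin>", line 9, in <module>
ValueError: cannot convert float NaN to integer
```

View pics/g2.png

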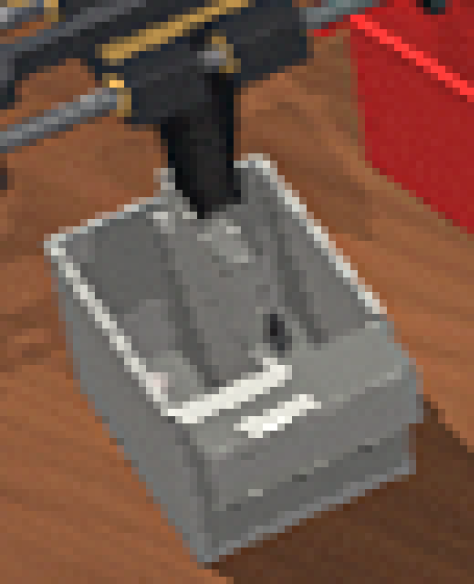

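The fingers sit squarely over the grip, yet they read as almost shut. A small lift will show whether the bin is held.

Request:
{"api": "send_rows", "payload": {
  "moves": "0 0 -4 0 0;0 0 -4 0 0;0 0 -4 0 0;0 0 -4 0 0;0 0 -4 0 0;0 0 0 0 0;0 0 0 0 0"
}}

```text
time_s: 5.25
position: [0.4801, -0.2661, 0.1081]
tcp_rot: [[0.887, 0.001, 0.462], [-0.462, -0.001, 0.887], [0.001, -1.0, -0.0]]
force: [0.1, 0.3, -0.1]
opening: 0.008
```

```bash
python3 st.py; python3 - <<'E'
from h import *
s=capture("scene")
a=cv2.resize(s["image"][115:215,170:260],None,fx=5.9,fy=5.9,interpolation=3)
cv2.imwrite("pics/g3.png",a)
w=cloud(s)
th=np.radians(62.4);o=np.array([.480,-.266])-.004*np.array([np.cos(th),np.sin(th)])
x=(w[...,0]-o[0])*np.cos(th)+(w[...,1]-o[1])*np.sin(th); y=-(w[...,0]-o[0])*np.sin(th)+(w[...,1]-o[1])*np.cos(th)
m=(x>50)|(x>.058)&(x<.08)&(abs(y)<.045)&(w[...,2]>.05); print("lip top z",np.nanpercentile(w[m][:,2],[50,90]))
E
```

```text
5.25 [ 0.4801 -0.2661  0.1081] ang -27.54605158370244 open mm 0.6701125656323842 F [ 0.1416  0.3237 -0.0817] j [-40.6594  30.2895  97.3212  -0.0001  52.3321 -13.1132]
lip top z [0.46723609 0.51650945]
```

View pics/g3.png

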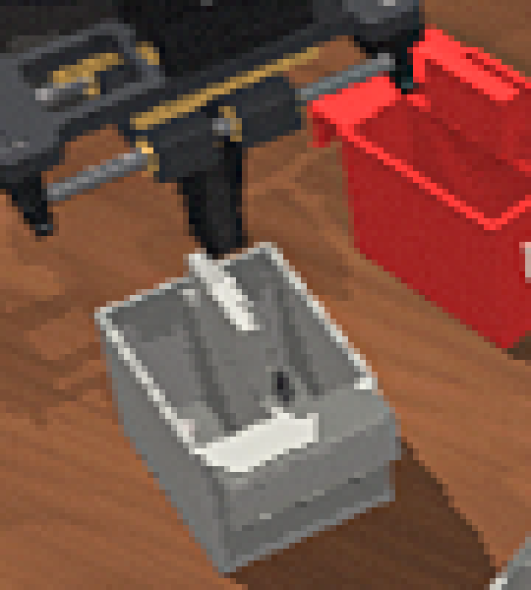

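```bash
python3 - <<'E'
from h import *
s=capture("scene"); w=cloud(s); g=s["image"].max(-1)
for r in range(144,172,2):
    print(r,[(q,g[r,q],*np.round(1e3*w[r,q]).tolist()) for q in range(202,214,2)])
E
```

```text
144 [(202, np.uint8(29), 514.0, -241.0, 220.0), (204, np.uint8(32), 490.0, -258.0, 195.0), (206, np.uint8(37), 487.0, -254.0, 194.0), (208, np.uint8(28), 481.0, -253.0, 190.0), (210, np.uint8(22), 479.0, -249.0, 190.0), (212, np.uint8(133), 305.0, -402.0, -3.0)]
146 [(202, np.uint8(18), 498.0, -259.0, 194.0), (204, np.uint8(26), 491.0, -258.0, 189.0), (206, np.uint8(42), 488.0, -255.0, 188.0), (208, np.uint8(35), 483.0, -252.0, 185.0), (210, np.uint8(21), 478.0, -250.0, 183.0), (212, np.uint8(142), 315.0, -395.0, -1.0)]
148 [(202, np.uint8(22), 495.0, -262.0, 184.0), (204, np.uint8(23), 491.0, -260.0, 181.0), (206, np.uint8(40), 488.0, -256.0, 181.0), (208, np.uint8(40), 480.0, -256.0, 175.0), (210, np.uint8(27), 479.0, -251.0, 176.0), (212, np.uint8(145), 325.0, -387.0, 2.0)]
150 [(202, np.uint8(22), 485.0, -274.0, 165.0), (204, np.uint8(21), 492.0, -260.0, 176.0), (206, np.uint8(37), 485.0, -260.0, 171.0), (208, np.uint8(39), 484.0, -255.0, 172.0), (210, np.uint8(30), 477.0, -254.0, 167.0), (212, np.uint8(137), 331.0, -383.0, 0.0)]
152 [(202, np.uint8(31), 483.0, -277.0, 155.0), (2
[... 1885 characters left out ...]
(206, np.uint8(100), 483.0, -273.0, 107.0), (208, np.uint8(233), 489.0, -260.0, 118.0), (210, np.uint8(177), 485.0, -257.0, 116.0), (212, np.uint8(163), 484.0, -251.0, 118.0)]
168 [(202, np.uint8(101), 461.0, -311.0, 64.0), (204, np.uint8(117), 473.0, -291.0, 83.0), (206, np.uint8(113), 480.0, -277.0, 96.0), (208, np.uint8(164), 493.0, -257.0, 115.0), (210, np.uint8(233), 492.0, -251.0, 118.0), (212, np.uint8(193), 490.0, -246.0, 118.0)]
170 [(202, np.uint8(88), 456.0, -318.0, 49.0), (204, np.uint8(115), 463.0, -302.0, 62.0), (206, np.uint8(113), nan, nan, nan), (208, np.uint8(108), 488.0, -264.0, 101.0), (210, np.uint8(179), 497.0, -248.0, 116.0), (212, np.uint8(224), 497.0, -241.0, 119.0)]
```

The cloud puts the real fingertips at z≈0.147, while the state reports 0.108. The reported height is therefore about 38 mm too low, though xy agrees. The fingers closed above the grip and nothing was touched. I'll open and go down by the measured amount, with a check partway.

Request:
{"api": "send_rows", "payload": {
  "moves": "45 0 0 0 0;45 0 0 0 0;45 0 0 0 0;45 0 0 0 0;45 0 0 0 0;45 0 0 0 0;45 0 0 0 0;45 0 10 0 0;45 0 10 0 0;45 0 10 0 0;45 0 0 0 0;45 0 0 0 0"
}}

```text
time_s: 6.35
position: [0.479, -0.2652, 0.0763]
tcp_rot: [[0.887, -0.002, 0.463], [-0.463, 0.002, 0.887], [-0.003, -1.0, 0.001]]
force: [0.0, -0.2, -0.3]
opening: 0.518
```

```bash
python3 st.py; python3 - <<'E'
from h import *
s=capture("scene"); w=cloud(s); g=s["image"].max(-1)
m=(g<60)&(abs(w[...,0]-.48)<.05)&(abs(w[...,1]+.262)<.04)&(w[...,2]>.08)&(w[...,2]<.2)
r,q=np.where(m)
for c in range(q.min(),q.max()+1):
    k=np.where(m[:,c])[0]; print(c,k.max(),np.round(1e3*w[k.max(),c]),np.round(1e3*w[k.max()-2,c]))
E
```

```text
6.35 [ 0.479  -0.2652  0.0763] ang -27.550667726178382 open mm 45.05406152054894 F [ 0.0415 -0.2256 -0.2788] j [-40.6647  33.1078  98.6783   0.0022  48.3876 -13.1155]
185 150 [ 530. -287.  193.] [ 544. -271.  217.]Traceback (most recent call last):
  File "<stdin>", line 6, in <module>
    return umr_maximum(a, axis, None, out, keepdims, initial, where)
ValueError: zero-size array to reduction operation maximum which has no identity
```

```bash
python3 - <<'E'
from h import *
s=capture("scene"); w=cloud(s); g=s["image"].max(-1)
cv2.imwrite("pics/g4.png",cv2.resize(s["image"][115:215,170:260],None,fx=5.9,fy=5.9,interpolation=3))
for c in range(188,228,2):
    k=[r for r in range(145,185) if g[r,c]<60 and w[r,c,2]>.08]
    if k: print(c,k[-1],np.round(1e3*w[k[-1],c]),np.round(1e3*w[k[-1]-2,c]))
E
```

```text
188 150 [ 540. -266.  209.] [ 536. -269.  212.]
190 157 [ 545. -260.  194.] [ 545. -258.  201.]
192 157 [ 543. -255.  195.] [ 541. -255.  199.]
194 158 [ 506. -287.  147.] [ 537. -254.  193.]
196 163 [ 503. -287.  128.] [ 510. -278.  145.]
198 168 [ 509. -277.  119.] [ 509. -276.  127.]
200 170 [ 511. -269.  118.] [ 511. -268.  125.]
202 169 [ 506. -266.  119.] [ 504. -267.  123.]
214 150 [ 456. -260.  148.] [ 461. -253.  162.]
216 160 [ 457. -258.  115.] [ 458. -255.  124.]
218 162 [ 466. -244.  121.] [ 464. -244.  127.]
220 162 [ 460. -242.  116.] [ 462. -239.  127.]
222 145 [ 471. -217.  194.] [ 471. -216.  201.]
```

View pics/g4.png

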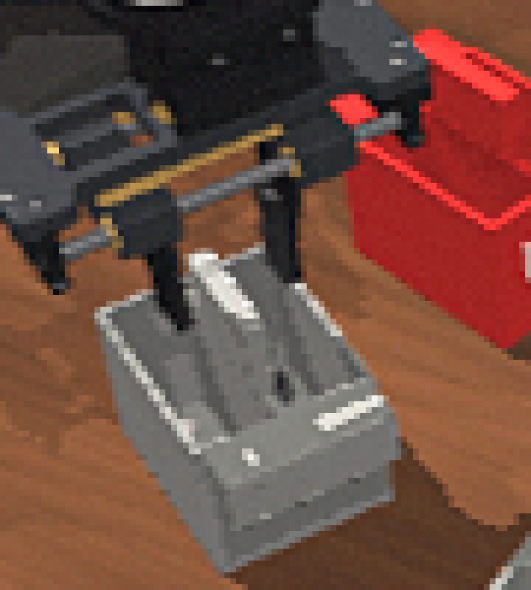

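The fingers straddle the grip with tips at z≈0.117 against a reported 0.077, which confirms an offset of about 40 mm. I'll descend another 28 mm and close.

Request:
{"api": "send_rows", "payload": {
  "moves": "45 0 7 0 0;45 0 7 0 0;45 0 7 0 0;45 0 7 0 0;45 0 0 0 0;0 0 0 0 0;0 0 0 0 0;0 0 0 0 0;0 0 0 0 0;0 0 0 0 0;0 0 0 0 0;0 0 0 0 0;0 0 0 0 0;0 0 0 0 0;0 0 0 0 0"
}}

```text
time_s: 7.7
position: [0.4801, -0.266, 0.0497]
tcp_rot: [[0.887, 0.0, 0.462], [-0.462, -0.0, 0.887], [0.0, -1.0, -0.0]]
force: [0.6, 0.6, 0.2]
opening: 0.136
```

Request:
{"api": "send_rows", "payload": {
  "moves": "0 0 -5 0 0;0 0 -5 0 0;0 0 -5 0 0;0 0 -5 0 0;0 0 0 0 0;0 0 0 0 0;0 0 0 0 0"
}}

```text
time_s: 8.28
position: [0.4798, -0.2658, 0.0697]
tcp_rot: [[0.887, -0.0, 0.462], [-0.462, 0.0, 0.887], [-0.0, -1.0, 0.0]]
force: [0.5, 0.8, -2.4]
opening: 0.139
```

```bash
python3 st.py
```

```text
8.2833 [ 0.4798 -0.2658  0.0697] ang -27.545622270026225 open mm 12.095848384100954 F [ 0.4825  0.8237 -2.3986] j [-40.6616  33.705   98.9343  -0.0001  47.3648 -13.116 ]
```

Held: opening 12.1 mm and weight about 2.5–3 N. Next is lift, turn and carry.

Request:
{"api": "send_rows", "payload": {
  "moves": "0 0 -10 0 0;0 0 -20 0 0;0 0 -20 0 0;0 0 -20 0 0;0 0 -20 0 0;0 0 -20 0 0;0 0 -20 0 0;0 0 -20 0 0;0 0 -10 0 0;0 0 0 0 -4;0 0 0 0 -6;0 0 0 0 -6;0 0 0 0 -6;0 0 0 0 -4.7;0 0 0 0 -2;0 0 0 0 0"
}}

```text
time_s: 9.62
position: [0.4794, -0.2655, 0.2293]
tcp_rot: [[1.0, -0.001, -0.021], [0.021, 0.001, 1.0], [-0.001, -1.0, 0.001]]
force: [-0.4, 0.7, -2.3]
opening: 0.137
```

Request:
{"api": "send_rows", "payload": {
  "moves": "0 0 0 8 0;0 1.5 0 16 0;0 1.5 0 25 0;0 1.5 0 25 0;0 1.5 0 25 0;0 1.5 0 25 0;0 1.5 0 25 0;0 1.5 0 25 0;0 1.5 0 25 0;0 1.5 0 25 0;0 1.5 0 25 0;0 1.5 0 25 0;0 1.5 0 25 0;0 1.5 0 25 0;0 1.5 0 25 0;0 1.5 0 25 0;0 1.5 0 25 0;0 1.5 0 25 0;0 1.5 0 25 0;0 1.3 0 25 0"
}}

```text
time_s: 11.28
position: [0.4969, 0.211, 0.2296]
tcp_rot: [[1.0, -0.001, -0.02], [0.02, 0.0, 1.0], [-0.001, -1.0, 0.0]]
force: [-0.1, 1.1, -2.0]
opening: 0.133
```

Request:
{"api": "send_rows", "payload": {
  "moves": "0 0 0 12 0;0 0 0 7 0;0 0 0 0 0;0 0 0 0 0;0 0 0 0 0;0 0 0 0 0"
}}

```text
time_s: 11.78
position: [0.4982, 0.2264, 0.2297]
tcp_rot: [[1.0, -0.0, -0.019], [0.019, -0.0, 1.0], [-0.0, -1.0, -0.0]]
force: [-0.3, -0.4, -1.6]
opening: 0.133
```

```bash
python3 st.py; python3 - <<'E'
from h import *
np.set_printoptions(precision=4,suppress=True)
s=capture("scene");t=capture("top")
cv2.imwrite("pics/p1.png",cv2.resize(np.hstack([s["image"][110:310,340:500],t["image"][140:340,90:250]]),None,fx=2.5,fy=2.5,interpolation=3))
np.savez("c2.npz",ws=cloud(s),wt=cloud(t))
for n,c in(("scene",s),("top",t)):
    p=cloud(c).reshape(-1,3); m=(p[:,0]>.44)&(p[:,0]<.56)&(p[:,1]>.14)&(p[:,1]<.34)
    h=p[m]
    l=h[(h[:,1]>.275)&(h[:,2]>.22)&(h[:,2]<.31)]
    print(n,"lip region",len(l),l.min(0),l.max(0),np.median(l,0))
    f=h[(h[:,2]>.235)&(h[:,2]<.275)]; print(" z .235-.275 rect",cv2.minAreaRect((f[:,:2]*1e3).astype(np.float32)),np.percentile(f,[1,99],axis=0))
    if n=="scene":
        b=h[(h[:,1]>.25)]; 
        for z in np.arange(.14,.3,.01):
            k=b[(abs(b[:,2]-z)<.005)]
            if len(k):print("  z%.2f"%z,len(k),"y",np.percentile(k[:,1],[5,50,95]),"x",k[:,0].min(),k[:,0].max())
E
```

```text
11.7833 [0.4982 0.2264 0.2297] ang 1.063236447504898 open mm 11.580232678431098 F [-0.2538 -0.4298 -1.5572] j [12.7539 21.1832 90.0927 -0.0249 68.7467 11.6997]
scene lip region 581 [0.4535 0.275  0.2202] [0.5445 0.3044 0.2627] [0.5051 0.2899 0.2585]
 z .235-.275 rect ((499.57928466796875, 235.8105926513672), (95.05670166015625, 136.22714233398438), 0.8012850284576416) [[0.4536 0.1699 0.2355]
 [0.5454 0.3039 0.2639]]
  z0.14 17 y [0.2909 0.2923 0.2935] x 0.4609807120091405 0.5588972981032793
  z0.15 74 y [0.2874 0.2904 0.2929] x 0.44944048690093674 0.5570258078789025
  z0.18 36 y [0.2518 0.2711 0.2782] x 0.47850313011925116 0.5443503155022923
  z0.19 60 y [0.2527 0.2698 0.2783] x 0.48103080906174644 0.5445067782163292
  z0.20 52 y [0.2521 0.2681 0.2783] x 0.4933387443151166 0.5438920512797164
  z0.21 61 y [0.2516 0.2669 0.2783] x 0.4545323989907949 0.5443420391207718
  z0.22 112 y [0.2515 0.2618 0.278 ] x 0.4524746671283223 0.545915414843107
  z0.23 128 y [0.2516 0.2631 0.3033] x 0.45254225914670065 0.5450112546735657
  z0.24 139 y [0.2519 0.2651 0.3038] x 0.4529093035051467 0.5449487953001427
  z0.25 168 y [0.2513 0.2652 0.3035] x 0.45264400705007957 0.5462719150833308
  z0.26 578 y [0.2573 0.2866 0.3023] x 0.4518838688115273 0.5451198871377597
  z0.27 13 y [0.251  0.2543 0.2566] x 0.4936723078998073 0.5057255534076412
  z0.28 16 y [0.2518 0.2553 0.2568] x 0.49662889912348507 0.5055561312638024
  z0.29 15 y [0.2513 0.2537 0.2569] x 0.49400956002767005 0.5054395679639362
top lip region 8 [0.4544 0.2948 0.2369] [0.4555 0.3019 0.2623] [0.4551 0.2992 0.2581]
 z .235-.275 rect ((496.7241516113281, 233.4931640625), (88.77416229248047, 137.94281005859375), 0.7159252762794495) [[0.453  0.1648 0.2354]
 [0.5417 0.2992 0.27  ]]
```

View pics/p1.png

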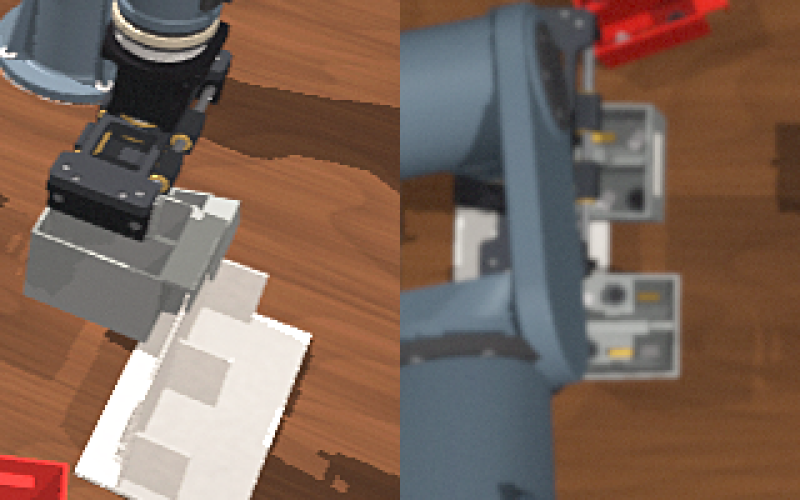

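The bin is held upright over the free stretch. Its lip's outer edge is at y≈0.3035 and its back wall at ≈0.2775, with the sheet between at 0.2875–0.2915, so the slot has about 9 mm clear on each side. Along the rail it is within 2 mm of the middle. I'll lower it.

Request:
{"api": "send_rows", "payload": {
  "moves": "0 0 5 0 0;0 0 10 0 0;0 0 10 0 0;0 0 10 0 0;0 0 10 0 0;0 0 10 0 0;0 0 10 0 0;0 0 10 0 0;0 0 10 0 0;0 0 5 0 0;0 0 5 0 0;0 0 0 0 0;0 0 0 0 0"
}}

```text
time_s: 12.97
position: [0.4984, 0.2276, 0.1346]
tcp_rot: [[1.0, 0.0, -0.02], [0.02, -0.0, 1.0], [0.0, -1.0, -0.0]]
force: [0.1, 0.2, -2.3]
opening: 0.133
```

Request:
{"api": "send_rows", "payload": {
  "moves": "0 0 2 0 0;0 0 2 0 0;0 0 2 0 0;0 0 0 0 0;0 0 0 0 0"
}}

```text
time_s: 13.38
position: [0.4982, 0.2276, 0.1287]
tcp_rot: [[1.0, -0.0, -0.02], [0.02, 0.0, 1.0], [-0.0, -1.0, 0.0]]
force: [0.1, -0.0, -2.3]
opening: 0.134
```

```bash
python3 st.py; cat > v.py <<'E'
from h import *
np.set_printoptions(precision=4,suppress=True)
s=capture("scene"); w=cloud(s); p=w.reshape(-1,3)
b=p[(p[:,0]>.45)&(p[:,0]<.55)&(p[:,1]>.25)&(p[:,1]<.34)]
for z in np.arange(.08,.18,.01):
    k=b[(abs(b[:,2]-z)<.005)]
    if len(k):print("  z%.2f"%z,len(k),"y",np.percentile(k[:,1],[5,50,95]))
l=b[(b[:,1]>.28)&(b[:,2]>.11)]; print("lip max z",l[:,2].max(),"x",l[:,0].min(),l[:,0].max(),"outer y",np.percentile(l[:,1],98))
f=p[(p[:,0]>.46)&(p[:,0]<.54)&(p[:,1]>.15)&(p[:,1]<.31)&(p[:,2]>.1)&(p[:,2]<.17)]
print("rim y min",f[:,1].min())
E
python3 v.py
```

```text
13.3833 [0.4982 0.2276 0.1287] ang 1.1528148338699966 open mm 11.696882985820405 F [ 0.1186 -0.0436 -2.3116] j [12.8595 28.5084 96.4342  0.0014 55.0601 11.7059]
  z0.08 47 y [0.2523 0.2733 0.2928]
  z0.09 51 y [0.2523 0.2742 0.2928]
  z0.10 52 y [0.2528 0.27   0.2927]
  z0.11 90 y [0.2519 0.2648 0.2927]
  z0.12 107 y [0.2511 0.2626 0.2795]
  z0.13 109 y [0.2518 0.2658 0.304 ]
  z0.14 130 y [0.2519 0.2661 0.305 ]
  z0.15 153 y [0.2529 0.2694 0.305 ]
  z0.16 487 y [0.261  0.2881 0.3035]
  z0.17 10 y [0.2527 0.2562 0.2581]
lip max z 0.5274101088092045 x 0.45416996274906307 0.5493270985899834 outer y 0.3049308982510237
rim y min 0.16945307568857243
```

Request:
{"api": "send_rows", "payload": {
  "moves": "0 0 1 0 0;0 0 1 0 0;0 0 1 0 0;0 0 0 0 0;0 0 0 0 0"
}}

```text
time_s: 13.85
position: [0.4982, 0.2276, 0.1255]
tcp_rot: [[1.0, -0.0, -0.02], [0.02, -0.0, 1.0], [-0.0, -1.0, -0.0]]
force: [-0.1, -0.2, -1.6]
opening: 0.134
```

Request:
{"api": "send_rows", "payload": {
  "moves": "0 0 1 0 0;0 0 0 0 0;0 0 0 0 0"
}}

```text
time_s: 14.1
position: [0.4982, 0.2276, 0.1246]
tcp_rot: [[1.0, -0.0, -0.02], [0.02, -0.0, 1.0], [-0.0, -1.0, -0.0]]
force: [0.3, -0.1, -1.3]
opening: 0.14
```

Request:
{"api": "send_rows", "payload": {
  "moves": "0 0 1 0 0;0 0 0 0 0;0 0 0 0 0"
}}

```text
time_s: 14.35
position: [0.4984, 0.2276, 0.1237]
tcp_rot: [[1.0, 0.0, -0.02], [0.02, 0.0, 1.0], [0.0, -1.0, 0.0]]
force: [-0.2, 0.0, -2.2]
opening: 0.136
```

Request:
{"api": "send_rows", "payload": {
  "moves": "0 0 1 0 0;0 0 0 0 0;0 0 0 0 0"
}}

```text
time_s: 14.6
position: [0.4985, 0.2275, 0.1231]
tcp_rot: [[1.0, 0.001, -0.02], [0.02, 0.0, 1.0], [0.001, -1.0, 0.0]]
force: [-0.3, -1.7, 2.2]
opening: 0.134
```

Request:
{"api": "send_rows", "payload": {
  "moves": "0 0 1 0 0;0 0 0 0 0;0 0 0 0 0"
}}

```text
time_s: 14.85
position: [0.4986, 0.2272, 0.1221]
tcp_rot: [[1.0, 0.001, -0.02], [0.02, -0.001, 1.0], [0.001, -1.0, -0.001]]
force: [-1.5, -3.0, 5.6]
opening: 0.136
```

Request:
{"api": "send_rows", "payload": {
  "moves": "0 0 1 0 0;0 0 0 0 0;0 0 0 0 0"
}}

```text
time_s: 15.1
position: [0.4987, 0.2268, 0.1211]
tcp_rot: [[1.0, 0.001, -0.02], [0.02, -0.001, 1.0], [0.001, -1.0, -0.001]]
force: [-1.3, -3.0, 6.3]
opening: 0.138
```

The rail now carries the bin, with the force rising to about +6 N. I'll ease off 1 mm and open gently.

Request:
{"api": "send_rows", "payload": {
  "moves": "0 0 -1 0 0;11 0 0 0 0;12 0 0 0 0;12.5 0 0 0 0;13 0 0 0 0;13.5 0 0 0 0;14 0 0 0 0;15 0 0 0 0;16 0 0 0 0;18 0 0 0 0;22 0 0 0 0;26 0 0 0 0;30 0 0 0 0;34 0 0 0 0;34 0 0 0 0;34 0 0 0 0"
}}

```text
time_s: 16.43
position: [0.4983, 0.2276, 0.1217]
tcp_rot: [[1.0, -0.0, -0.02], [0.02, 0.0, 1.0], [-0.0, -1.0, 0.0]]
force: [-0.2, -0.2, -0.9]
opening: 0.384
```

```bash
python3 st.py; python3 v.py
```

```text
16.4333 [0.4983 0.2276 0.1217] ang 1.149867826412836 open mm 33.43784305484969 F [-0.2145 -0.2174 -0.8988] j [12.8572 29.0919 96.7846  0.0018 54.1234 11.7062]
  z0.08 48 y [0.2527 0.2688 0.293 ]
  z0.09 50 y [0.2528 0.2709 0.2926]
  z0.10 92 y [0.2512 0.2722 0.2926]
  z0.11 89 y [0.2514 0.2623 0.2878]
  z0.12 88 y [0.2511 0.2603 0.2877]
  z0.13 120 y [0.2517 0.2686 0.3008]
  z0.14 134 y [0.2532 0.2668 0.2991]
  z0.15 459 y [0.2667 0.2813 0.2958]
  z0.16 21 y [0.2893 0.2923 0.2953]
lip max z 0.5201778030037287 x 0.4503086967313775 0.5494948686732322 outer y 0.30006876626138496
rim y min 0.16239450893772647
```

The bin is hanging and the fingers carry no load. I'll withdraw straight up and then away for a clear view.

Request:
{"api": "send_rows", "payload": {
  "moves": "34 0 -5 0 0;34 0 -10 0 0;34 0 -15 0 0;34 0 -20 0 0;34 0 -25 0 0;34 0 -25 0 0;34 0 -25 0 0;34 0 0 0 0;34 0 0 -20 0;34 0 0 -30 0;34 0 0 -30 0;34 0 0 -30 0;34 0 0 -30 0;34 0 0 -30 0;34 0 0 -20 0;34 0 0 -10 0;34 0 0 0 0;34 0 0 0 0"
}}

```text
time_s: 17.98
position: [0.5021, 0.028, 0.2467]
tcp_rot: [[1.0, -0.0, -0.019], [0.019, 0.001, 1.0], [-0.0, -1.0, 0.001]]
force: [-0.4, -0.3, -0.0]
opening: 0.388
```

```bash
python3 st.py; python3 v.py; python3 - <<'E'
from h import *
s=capture("scene");t=capture("top")
cv2.imwrite("pics/f.png",cv2.resize(np.hstack([s["image"][140:300,340:480],t["image"][150:310,100:320]]),None,fx=2.2,fy=2.2,interpolation=3))
p=cloud(t).reshape(-1,3)
for k in ((.44,.56),(.31,.41)):
    f=p[(p[:,0]>k[0])&(p[:,0]<k[1])&(p[:,1]>.14)&(p[:,1]<.27)&(p[:,2]>.1)&(p[:,2]<.165)]
    a=np.polyfit(f[:,1],f[:,2],1) if len(f) else 0; print("rim slope deg",len(f),np.degrees(np.arctan(a)))
b=p[(p[:,0]>.45)&(p[:,0]<.58)&(p[:,1]>-.1)&(p[:,1]<.04)&(p[:,2]>.105)&(p[:,2]<.13)]
print("plain grip",cv2.minAreaRect((b[:,:2]*1000).astype(np.float32)))
E
```

```text
17.9833 [0.5021 0.028  0.2467] ang 1.0866355372985401 open mm 33.74313432118054 F [-0.3767 -0.3376 -0.0058] j [ -9.5986  16.3938  94.6594   0.0526  68.9574 -10.7041]
  z0.08 50 y [0.252  0.2688 0.2933]
  z0.09 53 y [0.2522 0.271  0.2927]
  z0.10 87 y [0.251  0.2669 0.2895]
  z0.11 86 y [0.2514 0.2646 0.2926]
  z0.12 93 y [0.251  0.2612 0.2927]
  z0.13 108 y [0.2519 0.2684 0.3009]
  z0.14 144 y [0.2515 0.2642 0.2995]
  z0.15 461 y [0.2669 0.2809 0.2961]
  z0.16 28 y [0.2885 0.2923 0.2952]
lip max z 0.15724125223491925 x 0.4514344175364319 0.5497725271692028 outer y 0.3007551879455975
rim y min 0.161890578773338
rim slope deg 479 [11.68272455  4.87582005]
rim slope deg 299 [18.15940572  3.30422683]
plain grip ((517.9373168945312, -23.442577362060547), (7.094770908355713, 0.22892802953720093), 0.4594089090824127)
```

View pics/f.png

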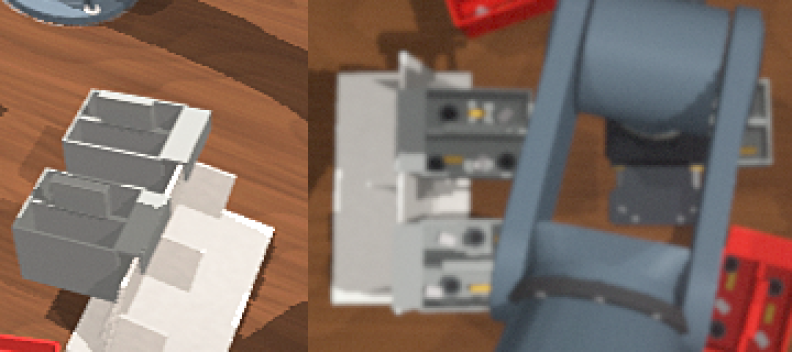

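The picture shows the bin hanging level beside the fixed bin with its lip behind the rail. The arm is clear. I'll hand in.

```bash
python3 -c "
from rig import *
print(hand_in())"; python3 st.py
```

```text
the job is handed in; nothing more can be done
None
the job is handed in; nothing more can be done
```

The lipped grey bin now hangs by itself on the free part of the rail, and the job was handed in at about 18 s. I lifted it by its grip, carried it upright over the rail, lowered it until the rail took its weight and opened the fingers slowly.

**Last checks:**
- **Lip:** its lower end is about 10 mm behind the rail's middle plane and roughly 22 mm below the top edge. Along the rail it was within about 2 mm of the middle when lowered, and the last picture agrees.
- **Lean:** about 12 degrees, close to the expected sag.
- **Arm:** withdrawn clear of the stand, with no force on the tool.

**Checks that failed or disagreed:**
- **Reported height:** the reported TCP height read about 40 mm lower than the fingertips the cameras showed. My first grasp closed just above the grip and touched nothing. I measured the offset with the camera and corrected for it.
- **Plain bin:** I could not re-measure its position at the end because the arm hid most of it. I never touched it; the carried bin passed over it with about 60 mm of clearance.

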